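# Open the child-safe descaler bottle in the bottle clamp

### The job

Open the white descaler bottle: first swing the bottle clamp's lever all the way round towards the robot, until it stops, so that the bottle is held tight. Then press its push-and-turn safety cap down, keep it pressed while you twist it about a quarter turn anticlockwise (seen from above), and lift it off. Finish with the cap still held level in the gripper, straight above the bottle's mouth and about 8 cm clear of it, the bottle still upright in the closed clamp and the other things on the worktop left where they stand.

Things in the scene. Friction and masses are not known exactly. Their poses are not given: they have to be found in the camera images.
- clamp_lever (a joint): angle of the clamp's lever about its upright pivot, rad: 0 = open (lever points to the clamp's own left, +y), 1.571 = closed against its stop (lever points to the clamp's front, -x, towards the robot), growing anticlockwise seen from above. The lever stays where it is left (a stiff, self-locking cam: about 0.25 N m to move it, 0.4 N m near the end as the jaw meets the bottle).
- lever_grip (a point): point on the axis of the lever's upright black grip, 90 mm from the pivot axis, at z = 110 mm; the grip is a round post, 18 mm in diameter, free from z = 62 mm (top of the flat steel arm) to its top at z = 130 mm. Moves with the lever.
- clamp_pivot (a point): point on the lever's upright pivot axis, at z = 110 mm, in empty air (the pivot itself ends at 68 mm). Fixed to the clamp, with the clamp's axes: x from its front (robot's side) to its back, y to its left, z up. The bottle's seat lies 85 mm to the right (-y) of this axis.
- clamp: bottle clamp fixed to the worktop: aluminium base plate, 116 mm (x) by 182 mm (y), top at z = 10 mm; a fixed jaw at its right and a sliding rubber-faced jaw at its left, 76 mm wide, up to z = 57 mm, which close along y on the bottle's broad sides; the lever's pivot at its left end. Origin on the worktop under the middle of the bottle's seat.
- bottle: white oblong plastic bottle with a plain pale grey label, standing loose between the jaws; origin at the centre of its underside (z = 10 mm). Body 90 mm (its x) by 60 mm (its y), straight up to 84 mm above the origin, shoulder up to 106 mm, then a round neck. The open jaws leave it 12 mm of play; closing the lever pushes it up to 10 mm to the right, against the fixed jaw.
- bottle_mouth (a point): centre of the rim of the bottle's neck, 135 mm above the bottle's underside, on the axis of neck and cap; axes are the bottle's. Inside the cap at the start.
- cap_center (a point): centre of the grey cap, half-way up and on its axis; the cap is round, 54 mm in diameter (ribbed), 30 mm high, its top closed. Closed, its centre is 4 mm lower than the mouth's rim and its top 11 mm above it. Axes: z up along the cap's axis; x lies along the bottle's x (within 5 degrees) when closed.
- cap_liner (a joint): how far the cap is pressed down, m: about 0 when closed, 0.008 hard down, -0.002 when the cap is off. A springy disc in the cap pushes it up (4.5 N plus 1.5 N per mm, about 17 N hard down). Only pressed by over 4 mm (about 11 N) do its two lugs pass the safety teeth anticlockwise; it comes off when turned by 55 to 140 degrees from closed. Clockwise it cannot turn.
- cap: the same cap; origin at the centre of its lower rim, 15 mm below cap_center; weighs about 40 g
- mug: white mug, red-brown inside, 98 mm high, bystander to the right of the clamp
- salt_pot: salt shaker, 44 mm in diameter, 90 mm high, bystander
- coffee_press: glass coffee press, 225 mm high, bystander at the right
- teaspoon: small steel spoon, 130 mm long, bystander lying in front at the right
- soap: bar of soap, 40 x 58 x 22 mm, bystander at the left
- cream_mug: tall two-tone cream mug, 100 mm high, bystander at the left by the sink
There are look-alikes about, which are no part of the job. What is shaped like the bottle but yellow is not meant.

How it is judged (in metres and radians):
On the way, in this order (a step that is already met when the one before it is completed fails the run):
1. the clamp's lever is swung fully closed with the cap still on the bottle (value of joint clamp_lever above 1.48 rad and distance between cap_center and bottle_mouth below 0.02 m), for 0.2 s.
2. the cap is pressed down on its neck, lever closed (value of joint cap_liner above 0.0035 m and value of joint clamp_lever above 1.48 rad and z of cap_center in the frame of bottle_mouth below -0.0065 m), for 0.1 s.
3. the cap is twisted by more than 45 degrees while still on the neck (angle between the x axis of cap_center and the x axis of bottle_mouth, either way round above 0.8 rad and distance between cap_center and bottle_mouth below 0.02 m).
At the end, for the whole second after the job is handed in: The gripper holds the cap still, level within 14 degrees, its lower rim 40 to 135 mm above the rim of the bottle's neck and its axis within 30 mm of the neck's; the bottle stands upright in the clamp within 25 mm of where it began, and the lever is still closed (over 1.45 rad) (z of cap_center in the frame of bottle_mouth between 0.055 and 0.15 m and horizontal distance between cap_center and bottle_mouth below 0.03 m and angle between cap_center's own z axis and vertical below 0.25 rad and contact force between the fingers and cap above 1 N and contact force between cap and bottle below 0.05 N and linear speed of cap below 0.03 m/s and value of joint clamp_lever above 1.45 rad and angle between bottle's own z axis and vertical below 0.1 rad and distance of bottle from where it was at the start of the episode below 0.025 m and linear speed of bottle below 0.02 m/s); the arm keeps its last pose, push and grip.
It fails at once if the bottle is tipped or lifted out of the clamp (angle between bottle's own z axis and vertical above 0.2 rad or height (world z) of bottle above 0.03 m).
It fails at once if another thing on the worktop is pushed away (distance of any of mug, salt_pot, coffee_press, teaspoon, cream_mug, soap from where it was at the start of the episode above 0.03 m).
It also fails if it takes over 58 s, if anything falls off the work surface, if the arm or the gripper's body presses on something with over 40 N, if the wrist force passes 120 N, or if a joint passes its speed limit or range.

### The arm

A 6-joint arm with a two-finger parallel gripper is mounted at the origin on a cart in front of the work surface, level with it; the furniture and walls round the work are solid. World frame = base frame: x ahead of the robot, y to its left, z up, the work surface at z = 0. Lengths are in m, angles in degrees, forces in N, time in s.
With the tool pointing down it reaches from about 0.25 to 0.85 m from the base axis. Payload 12.5 kg.
Tool frame: the origin (TCP) lies midway between the tips of the shut fingers; the grasp point (between the pads) lies 19 mm behind it; z points along the fingers, y is the line along which they close (so a half turn about z gives the same grasp; the last joint's range is limited). The gripper opens to 93 mm and grips with 3 to 60 N. Pads are 15 mm wide; open, the fingers measure 128 mm over their backs; the gripper's body (75 mm by 188 mm) begins 65 mm behind the grasp point.
Start: joints at [58.522, 20.094, 94.641, -0, 65.266, -4.847], TCP at [0.247, 0.492, 0.182] pointing down, gripper open.
Joint ranges: [-157.81, 157.81], [-45, 120.19], [0.68, 151.7], [-89.99, 269.99], [4.06, 180], [-164.3, 164.3]. Speed limits (degrees/s): [127.2, 127.2, 159.86, 180, 180, 180].

### API

Orientations are given as a 3x3 rotation matrix whose columns are the frame's x, y, z axes.
In Python, from bench import * gives the robot as it stands.
- The arm moves only by the tool servo_tool, never from a script. Its argument "targets" is a list of rows, each an object of numbers: "jaw": the opening, from 0 (shut) to 1 (fully open); "tx", "ty", "tz": the shift along the tool's x, y, z in m; "wx", "wy", "wz": the turn, a rotation vector about the tool's x, y, z in degrees. A call has 1 to 8 rows; each row is the pose to reach, as a shift and turn from the pose commanded when the call began, along the tool's axes at that moment; what a row does not reach only later rows make up. A row lasts 1/10 s, in which the tool goes at most 50 mm and 8.59 degrees, less where a joint would pass 70% of its speed; a pose out of reach is approached as far as the arm can. A call with a gripper value outside its range is refused whole. The fingers move at their own pace and stop on an object; "newtons" is the grip in N (left out, the last holds). Time passes only in rows, so rows that repeat a pose let the fingers close. It gives the time, the measured TCP pose, the force, the opening and the grip force at its end, in the units of the state.
- get_state(): the state, without advancing time (a new reading comes with each control period).
- snapshot(name): name is "scene" or "top"; returns (picture, depth): 384x512x3 uint8, red, green, blue; 384x512 float32, m along the optical axis (not along the pixel's ray), 0 where there is no reading.
- get_calibration(name): a dict with "camera_matrix" (3x3 intrinsics, pixels), "extrinsics" (4x4, takes a point from camera to world coordinates). Camera axes: x right, y up, looking along -z (the intrinsics and any distortion apply to the point x, -y, -z); pixel columns grow to the right and rows downward; lengths in m; the calibration is good to about 2 mm. A picture is of the moment at which its call begins. get_calibration takes no time and is no camera call.
- hand_in(): hands the job in; it is judged then, once.
The state is a dict: "time": time; "qpos": joint angles; "qd": joint speeds; "tau": joint torques, N m; "eef_pos": TCP position; "tool_rot": TCP orientation; "wrist_force": force on the tool from outside, world axes, zero at the start; "moment": the same for the moment, N m; "finger_gap": finger opening in m; "grasp_force": force on a finger pad.
Only numpy, scipy, OpenCV 4.12 (cv2) and the standard library are available. Lean on these libraries where they do the work, as an engineer would, in place of code of your own. Each camera call takes 0.05 s, during which the arm holds its last target. There are 200 camera calls.

## Working session

There is one attempt and no reset: what is moved stays moved. The work goes in short steps, Python scripts to look and compute and a tool call to move; the robot and the scene stay as the last step left them, time stands still between calls to the robot, and variables do not carry over. Pictures are saved under pics/ and viewed, at most 10 in all, crops included, and the job is handed in when it is done.

Besides the shell and the picture viewer there is one more tool, called after "Request:" as name([rows], argument=value, ...), one row to a line, values as JSON. servo_tool: Moves the arm, as the interface text tells. Its arguments: {"type":"object","properties":{"targets":{"type":"array"},"newtons":{"type":"number"}},"required":["targets"]}

```bash
mkdir -p pics; cat > h.py <<'E'
from bench import *
import numpy as np, cv2
def look(n,tag):
    p,d=snapshot(n); np.savez(f'pics/{tag}.npz',p=p,d=d); cv2.imwrite(f'pics/{tag}.png',p[:,:,::-1]); return p,d
def cloud(n,d):
    c=get_calibration(n);K=np.array(c['camera_matrix']);T=np.array(c['extrinsics'])
    v,u=np.mgrid[:d.shape[0],:d.shape[1]]
    P=np.stack([(u-K[0,2])/K[0,0]*d,-(v-K[1,2])/K[1,1]*d,-d],-1)
    return P@T[:3,:3].T+T[:3,3]
E
python3 - <<'E'
from h import *
for n in('scene','top'):
    look(n,n+'0'); c=get_calibration(n); print({k:np.round(v,3).tolist() if not isinstance(v,str) else v for k,v in c.items()})
s=get_state();print(s)
a=cv2.imread('pics/scene0.png');b=cv2.imread('pics/top0.png')
E
```

```text
{'camera_matrix': [[369.636, 0.0, 259.109], [0.0, 369.636, 190.1], [0.0, 0.0, 1.0]], 'extrinsics': [[0.671, 0.537, -0.511, -0.119], [-0.741, 0.505, -0.443, -0.596], [0.02, 0.676, 0.736, 1.047], [0.0, 0.0, 0.0, 1.0]]}
{'camera_matrix': [[461.783, 0.0, 255.48], [0.0, 461.783, 193.876], [0.0, 0.0, 1.0]], 'extrinsics': [[0.02, 0.997, -0.081, 0.398], [-1.0, 0.022, 0.021, -0.016], [0.022, 0.08, 0.997, 1.457], [0.0, 0.0, 0.0, 1.0]]}
{'time': 0.1, 'qpos': array([ 5.85234778e+01,  2.01199451e+01,  9.46709275e+01, -1.11648272e-04,
        6.52667037e+01, -4.84653576e+00]), 'qd': array([ 0.05560615,  0.00195291, -0.18137024, -0.04999655, -0.02483111,
        0.08172246]), 'tau': array([ 4.70521409e-04, -4.98018193e+01, -2.85705632e+01,  7.00042234e-02,
        2.37855170e-02, -7.17999364e-05]), 'eef_pos': array([0.24632242, 0.49138557, 0.18148339]), 'tool_rot': array([[-8.93920119e-01,  4.48226001e-01, -5.23196489e-04],
       [ 4.48226298e-01,  8.93919711e-01, -8.57954482e-04],
       [ 8.31381483e-05, -1.00145320e-03, -9.99999495e-01]]), 'wrist_force': array([ 0.30256925, -0.33410328, -0.28252998]), 'moment': array([ 0.02530782, -0.00063482,  0.0236442 ]), 'grasp_force': 0.0, 'finger_gap': 0.09279460905101987}
```

View pics/scene0.png

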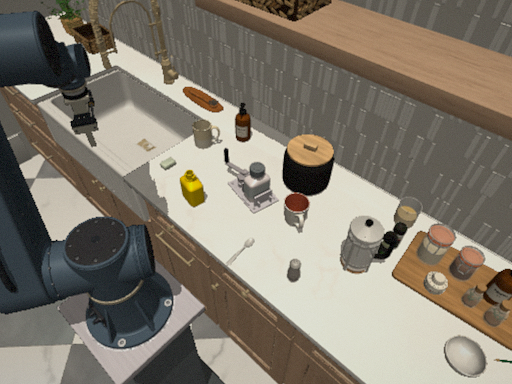

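View pics/top0.png

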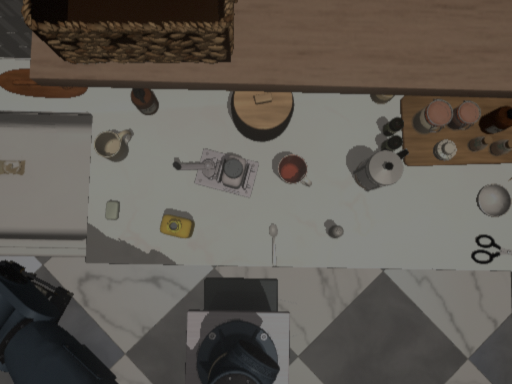

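The clamp with the white bottle and grey cap is at scene (258,182) and top (233,170). Its black lever grip is at scene (226,155) and top (178,166). Possible look-alikes are the yellow bottle at scene (192,188) / top (177,226), the brown bottle at scene (243,122), the pepper mills at scene (388,240), and the salt pot at scene (294,268). I choose the white bottle in the clamp and will check it in one crop.

```bash
python3 - <<'E'
from h import *
A=np.load('pics/scene0.npz');B=np.load('pics/top0.npz')
a=cv2.resize(A['p'][135:225,200:300],None,fx=5,fy=5,interpolation=cv2.INTER_CUBIC)
b=cv2.resize(B['p'][140:210,165:265],None,fx=5,fy=5,interpolation=cv2.INTER_CUBIC)
o=np.zeros((450,500,3),np.uint8)
cv2.imwrite('pics/crop0.png',np.vstack([a[:300],b[:300]])[:, :, ::-1]) 
for n,Z,r0,r1,c0,c1 in(('scene',A,130,220,200,300),('top',B,140,205,165,265)):
    X=cloud(n,Z['d'])[r0:r1,c0:c1];p=Z['p'][r0:r1,c0:c1].astype(int)
    z=X[...,2]
    for nm,m in(('captop',(abs(z-.156)<.004)),('grip',(p.max(-1)<60)&(z>.065)&(z<.14)&(X[...,1]>.1)),('griptop',(p.max(-1)<60)&(abs(z-.13)<.006)&(X[...,1]>.1)),('shoulder/label',abs(z-.1)<.008),('plate',abs(z-.01)<.004)):
        q=X[m]
        if len(q)>2:
            (cx,cy),sz,ang=cv2.minAreaRect(q[:,:2].astype(np.float32)*1000)
            print(n,nm,len(q),'med',np.median(q,0).round(4),'rect',round(cx,1),round(cy,1),np.round(sz,1),round(ang,1),'zmax',q[:,2].max().round(4))
E
```

```text
scene captop 209 med [0.5921 0.0086 0.1562] rect 670.3 -18.7 [105.4 253.8] 83.4 zmax 0.16
scene grip 42 med [0.5823 0.1841 0.1051] rect 583.0 186.1 [10.4 12.3] 6.6 zmax 0.1307
scene griptop 8 med [0.5869 0.1863 0.1268] rect 584.5 186.9 [ 7.2 10.9] 6.6 zmax 0.1307
scene shoulder/label 317 med [ 0.5756 -0.0026  0.0996] rect 558.2 88.1 [256.1 544.8] 8.8 zmax 0.1079
scene plate 424 med [0.5553 0.0459 0.0093] rect 653.9 150.8 [505.7 401.2] 40.0 zmax 0.014
top captop 236 med [0.5769 0.0228 0.156 ] rect 577.7 22.7 [50.8 51.6] 60.5 zmax 0.1599
top grip 43 med [0.5859 0.1884 0.1225] rect 587.5 189.8 [12.9 15.2] 60.9 zmax 0.134
top griptop 18 med [0.5877 0.191  0.129 ] rect 589.1 191.4 [ 9.3 14.4] 50.9 zmax 0.134
top shoulder/label 243 med [0.5587 0.0201 0.1022] rect 596.2 84.4 [188.7  88.8] 73.5 zmax 0.108
top plate 863 med [0.5656 0.0725 0.0095] rect 584.5 84.9 [200.7 313.2] 1.3 zmax 0.014
```

View pics/crop0.png

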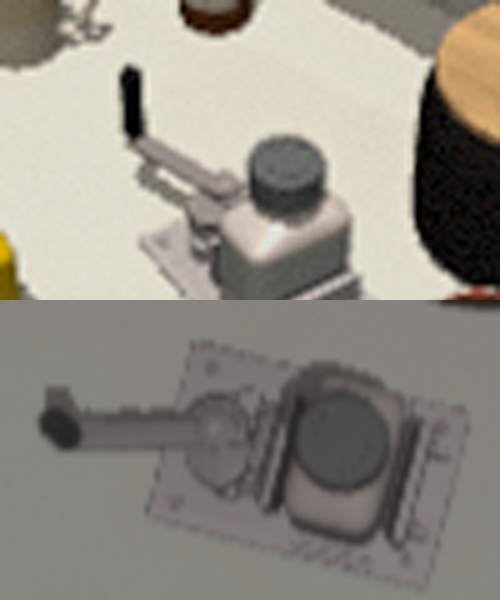

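The crop confirms the white bottle with the grey cap. The plate's corners in the lower half are near (197,340), (468,408), (427,588) and (148,515), and the pivot hub is at (215,428).

```bash
cat >> h.py <<'E'
def ray(n,u,v,z):
    c=get_calibration(n);K=np.array(c['camera_matrix']);T=np.array(c['extrinsics'])
    r=T[:3,:3]@np.array([(u-K[0,2])/K[0,0],-(v-K[1,2])/K[1,1],-1]);o=T[:3,3]
    return o+r*(z-o[2])/r[2]
E
python3 - <<'E'
from h import *
C=[ray('top',164.6+x/5,139.6+(y-300)/5,.01)[:2] for x,y in((197,340),(468,408),(427,588),(148,515))]
print(np.round(C,4),'centre',np.mean(C,0).round(4))
for i in range(4):
    e=C[(i+1)%4]-C[i];print(np.linalg.norm(e).round(4),np.degrees(np.arctan2(e[1],e[0])).round(1))
print('pivot',ray('top',164.6+215/5,139.6+128/5,.068).round(4))
print('scene pivot',ray('scene',199.6+228/5,134.6+183/5,.068).round(4))
B=np.load('pics/top0.npz');X=cloud('top',B['d']);m=np.zeros(X.shape[:2],bool);m[140:205,165:265]=1
m&=(abs(X[...,2]-.156)<.004);v,u=np.nonzero(m)
(cu,cv_),r=cv2.minEnclosingCircle(np.stack([u,v],1).astype(np.float32))
print('cap top',cu,cv_,r,ray('top',cu,cv_,.156).round(4),ray('top',u.mean(),v.mean(),.156).round(4))
q=X[(abs(X[...,2]-.06)<.006)&(X[...,1]>.09)&(X[...,1]<.2)&(X[...,0]>.5)&(X[...,0]<.68)]
print('arm',len(q),cv2.fitLine(q[:,:2].astype(np.float32),cv2.DIST_HUBER,0,.01,.01).ravel())
A=np.load('pics/scene0.npz');X=cloud('scene',A['d'])
q=X[(abs(X[...,2]-.156)<.004)&(abs(X[...,0]-.58)<.05)&(abs(X[...,1]-.02)<.05)];print('scene cap',len(q),cv2.minEnclosingCircle(q[:,:2].astype(np.float32)))
for nm,c,R in(('yellow',(.45,.15),.06),):
    q=X[(abs(X[...,0]-c[0])<R)&(abs(X[...,1]-c[1])<R)&(X[...,2]>.03)];print(nm,q.min(0).round(3),q.max(0).round(3))
E
```

```text
[[ 0.6589  0.1201]
 [ 0.6196 -0.0521]
 [ 0.5049 -0.0286]
 [ 0.5471  0.1476]] centre [0.5826 0.0468]
0.1767 -102.9
0.1171 168.4
0.1812 76.5
0.1152 -13.8
pivot [0.5949 0.1023 0.068 ]
scene pivot [0.5955 0.0962 0.068 ]
cap top 233.09091186523438 167.56817626953125 9.494803428649902 [0.5774 0.0225 0.156 ] [0.5775 0.0228 0.156 ]
arm 183 [0.06463247 0.9979091  0.58963823 0.13629423]
scene cap 119 ((0.5743371844291687, 0.018422622233629227), 0.027410302311182022)
yellow [0.39  0.138 0.032] [0.44  0.208 0.137]
```

```bash
cat >> h.py <<'E'
from scipy.spatial.transform import Rotation as R
def goal(x,y,z,yaw,s=None):
    """shift/turn in tool axes from measured pose to TCP xyz, tool pointing down, tool y at world yaw (deg)"""
    s=s or get_state();T=np.array(s['tool_rot']);a=np.radians(yaw)
    Y=np.array([np.cos(a),np.sin(a),0]);Z=np.array([0,0,-1.]);G=np.stack([np.cross(Y,Z),Y,Z],1)
    return (T.T@(np.array([x,y,z])-s['eef_pos'])).round(4), R.from_matrix(T.T@G).as_rotvec(degrees=True).round(2)
E
python3 - <<'E'
from h import *
print(goal(.587,.190,.180,5.5))
X=cloud('scene',np.load('pics/scene0.npz')['d']);X2=cloud('top',np.load('pics/top0.npz')['d'])
for n,Q in(('s',X),('t',X2)):
  for x0 in(.4,.5,.6,.65,.7,.75,.8,.85):
    r=[]
    for y0 in np.arange(-.2,.4,.05):
      m=(Q[...,0]>x0)&(Q[...,0]<x0+.05)&(Q[...,1]>y0)&(Q[...,1]<y0+.05)&(Q[...,2]>-.1);r.append(round(float(np.percentile(Q[m][:,2],98)),2) if m.sum()>3 else None)
    print(n,x0,r)
E
```

```text
(array([-0.4396, -0.1167,  0.0016]), array([-5.000e-02,  2.000e-02,  5.787e+01]))
s 0.4 [0.0, 0.01, 0.0, 0.0, 0.0, 0.0, 0.09, 0.13, 0.13, 0.0, 0.0, 0.02, 0.02]
s 0.5 [0.09, 0.09, 0.0, 0.09, 0.14, 0.04, 0.01, 0.0, 0.0, 0.0, 0.0, 0.0, 0.0]
s 0.6 [0.1, 0.1, 0.01, 0.1, 0.11, 0.07, None, 0.0, 0.0, 0.0, 0.0, 0.1, 0.1]
s 0.65 [0.61, 0.61, 0.61, 0.61, 0.61, 0.61, 0.61, 0.61, 0.61, 0.61, 0.6, 0.59, 0.1]
s 0.7 [0.61, 0.61, 0.61, 0.61, 0.67, 0.66, 0.65, 0.63, 0.62, 0.0, 0.0, 0.0, 0.0]
s 0.75 [0.61, 0.61, 0.61, 0.61, 0.66, 0.0, 0.0, 0.0, 0.0, 0.17, 0.17, 0.0, 0.0]
s 0.8 [0.61, 0.61, 0.61, 0.61, 0.65, 0.0, 0.0, 0.0, 0.0, 0.15, None, 0.0, 0.0]
s 0.85 [0.61, 0.61, 0.61, 0.61, 0.63, None, 0.0, 0.0, 0.0, 0.0, 0.0, None, 0.0]
t 0.4 [0.01, 0.01, 0.01, 0.01, 0.01, 0.01, 0.09, 0.13, 0.13, 0.01, 0.01, 0.02, 0.02]
t 0.5 [0.1, 0.1, 0.01, 0.06, 0.11, 0.1, 0.01, 0.01, 0.01, 0.01, 0.01, 0.01, 0.01]
t 0.6 [0.1, 0.1, 0.01, 0.1, 0.16, 0.06, 0.07, 0.01, 0.01, 0.01, 0.01, 0.1, 0.1]
t 0.65 [0.62, 0.62, 0.62, 0.62, 0.62, 0.62, 0.62, 0.62, 0.62, 0.62, 0.62, 0.62, 0.1]
t 0.7 [0.62, 0.62, 0.62, 0.62, 0.77, 0.77, 0.77, 0.77, 0.77, 0.77, 0.77, 0.62, 0.01]
t 0.75 [0.62, 0.62, 0.62, 0.62, 0.77, 0.62, 0.62, 0.62, 0.62, 0.62, 0.74, 0.61, 0.01]
t 0.8 [0.62, 0.62, 0.62, 0.62, 0.62, 0.62, 0.62, 0.62, 0.62, 0.62, 0.65, 0.01, 0.01]
t 0.85 [None, None, None, None, None, -0.0, None, None, None, None, None, None, None]
```

Request:
servo_tool([
  {"tx": -0.045,"ty": -0.012,"wz": 8,"jaw": 0.6},
  {"tx": -0.09,"ty": -0.024,"wz": 16,"jaw": 0.6},
  {"tx": -0.135,"ty": -0.036,"wz": 24,"jaw": 0.6},
  {"tx": -0.18,"ty": -0.048,"wz": 32,"jaw": 0.6},
  {"tx": -0.225,"ty": -0.06,"wz": 40,"jaw": 0.6},
  {"tx": -0.27,"ty": -0.072,"wz": 48,"jaw": 0.6},
  {"tx": -0.315,"ty": -0.084,"wz": 56,"jaw": 0.6},
  {"tx": -0.36,"ty": -0.096,"wz": 58,"jaw": 0.6},
])

```text
validation failed for argument at $.ta...
```

```bash
python3 - <<'E'
from h import *
print(goal(.587,.190,.180,5.5))
E
```

```text
(array([-0.4396, -0.1167,  0.0016]), array([-5.000e-02,  2.000e-02,  5.787e+01]))
```

Request:
servo_tool([
  {"jaw": 0.6,"tx": -0.045,"ty": -0.012,"tz": 0,"wx": 0,"wy": 0,"wz": 8},
  {"jaw": 0.6,"tx": -0.09,"ty": -0.024,"tz": 0,"wx": 0,"wy": 0,"wz": 16},
  {"jaw": 0.6,"tx": -0.135,"ty": -0.036,"tz": 0,"wx": 0,"wy": 0,"wz": 24},
  {"jaw": 0.6,"tx": -0.18,"ty": -0.048,"tz": 0,"wx": 0,"wy": 0,"wz": 32},
  {"jaw": 0.6,"tx": -0.225,"ty": -0.06,"tz": 0,"wx": 0,"wy": 0,"wz": 40},
  {"jaw": 0.6,"tx": -0.27,"ty": -0.072,"tz": 0,"wx": 0,"wy": 0,"wz": 48},
  {"jaw": 0.6,"tx": -0.315,"ty": -0.084,"tz": 0,"wx": 0,"wy": 0,"wz": 56},
  {"jaw": 0.6,"tx": -0.36,"ty": -0.096,"tz": 0,"wx": 0,"wy": 0,"wz": 58},
])

```text
time: 0.9
eef_pos: [0.5264, 0.2429, 0.1817]
tool_rot: [[-0.088, 0.996, -0.0], [0.996, 0.088, -0.0], [-0.0, -0.0, -1.0]]
wrist_force: [1.0, 0.4, -0.6]
finger_gap: 0.0559
grasp_force: 0.0
```

```bash
python3 - <<'E'
from h import *
print(goal(.587,.190,.180,5.5),get_state()['eef_pos'])
E
```

```text
(array([-0.058 ,  0.0557,  0.0017]), array([-0.03,  0.  , -0.43])) [0.52636299 0.24286387 0.18170805]
```

Request:
servo_tool([
  {"jaw": 0.6,"tx": -0.03,"ty": 0.03,"tz": 0,"wx": 0,"wy": 0,"wz": 0},
  {"jaw": 0.6,"tx": -0.057,"ty": 0.056,"tz": 0,"wx": 0,"wy": 0,"wz": 0},
  {"jaw": 0.6,"tx": -0.057,"ty": 0.056,"tz": 0,"wx": 0,"wy": 0,"wz": 0},
  {"jaw": 0.6,"tx": -0.057,"ty": 0.056,"tz": 0,"wx": 0,"wy": 0,"wz": 0},
])

```text
time: 1.3
eef_pos: [0.5862, 0.1925, 0.1813]
tool_rot: [[-0.092, 0.996, -0.001], [0.996, 0.092, -0.0], [-0.0, -0.001, -1.0]]
wrist_force: [-0.4, -0.3, -0.2]
finger_gap: 0.0559
grasp_force: 0.0
```

```bash
python3 - <<'E'
from h import *
print(goal(.587,.190,.09,5.5),get_state()['eef_pos'])
p,d=look('scene','s1');p2,d2=look('top','t1')
cv2.imwrite('pics/c1.png',cv2.resize(p[100:200,170:290],None,fx=5,fy=5,interpolation=cv2.INTER_CUBIC)[:,:,::-1])
E
```

```text
(array([-0.0026,  0.0007,  0.0913]), array([-0.07,  0.  , -0.2 ])) [0.58622219 0.19251101 0.18126727]
```

View pics/c1.png

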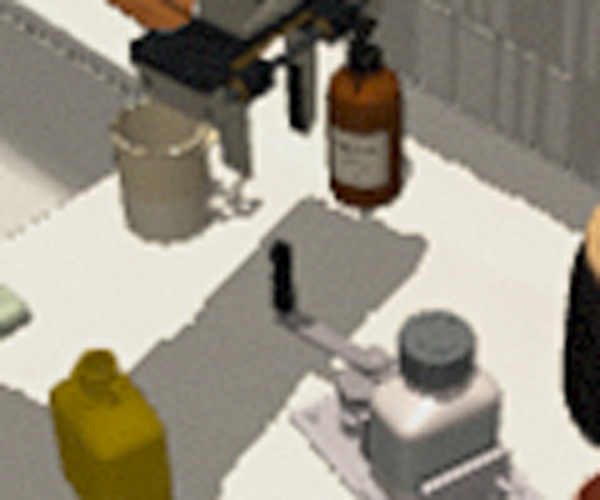

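The gripper hangs above the post, with the post top at crop (282,248) and the fingertips around (235,175) and (300,130). I'll go down and half-close round it.

Request:
servo_tool([
  {"jaw": 0.6,"tx": -0.002,"ty": 0,"tz": 0.03,"wx": 0,"wy": 0,"wz": 0},
  {"jaw": 0.6,"tx": -0.002,"ty": 0,"tz": 0.06,"wx": 0,"wy": 0,"wz": 0},
  {"jaw": 0.6,"tx": -0.002,"ty": 0,"tz": 0.09,"wx": 0,"wy": 0,"wz": 0},
  {"jaw": 0.25,"tx": -0.002,"ty": 0,"tz": 0.09,"wx": 0,"wy": 0,"wz": 0},
  {"jaw": 0.25,"tx": -0.002,"ty": 0,"tz": 0.09,"wx": 0,"wy": 0,"wz": 0},
  {"jaw": 0.25,"tx": -0.002,"ty": 0,"tz": 0.09,"wx": 0,"wy": 0,"wz": 0},
  {"jaw": 0.25,"tx": -0.002,"ty": 0,"tz": 0.09,"wx": 0,"wy": 0,"wz": 0},
])

```text
time: 2.1
eef_pos: [0.5873, 0.1914, 0.0936]
tool_rot: [[-0.094, 0.996, 0.002], [0.996, 0.094, 0.001], [0.0, 0.002, -1.0]]
wrist_force: [0.1, 0.3, 0.2]
finger_gap: 0.0281
grasp_force: 0.0
```

```bash
python3 - <<'E'
from h import *
s=get_state();print(s['eef_pos'],s['wrist_force'],s['finger_gap'])
p,d=look('top','t2');p,d=look('scene','s2')
cv2.imwrite('pics/c2.png',cv2.resize(p[100:200,170:290],None,fx=5,fy=5,interpolation=cv2.INTER_CUBIC)[:,:,::-1])
piv=np.array([.5955,.100])
T=np.array(s['tool_rot']);p0=s['eef_pos']
r=np.hypot(*(p0[:2]-piv));a0=np.degrees(np.arctan2(*(p0[:2]-piv)[::-1]));print(r,a0)
for da in range(8,81,8):
    a=np.radians(a0+da);print(da,goal(piv[0]+.09*np.cos(a),piv[1]+.09*np.sin(a),.091,5.5+da))
E
```

```text
[0.58726522 0.19138336 0.09364069] [0.06878265 0.26715387 0.16708649] 0.028083489856546677
0.09175364183303689 95.14915384383875
8 (array([-0.0024, -0.0122,  0.002 ]), array([ 0.09, -0.01, -8.13]))
16 (array([-0.0049, -0.0245,  0.002 ]), array([  0.09,  -0.  , -16.13]))
24 (array([-0.0092, -0.0363,  0.002 ]), array([ 9.000e-02,  1.000e-02, -2.413e+01]))
32 (array([-0.015 , -0.0474,  0.0019]), array([ 9.000e-02,  1.000e-02, -3.213e+01]))
40 (array([-0.0224, -0.0576,  0.0019]), array([ 9.000e-02,  2.000e-02, -4.013e+01]))
48 (array([-0.0311, -0.0667,  0.0019]), array([ 9.000e-02,  2.000e-02, -4.813e+01]))
56 (array([-0.0409, -0.0745,  0.0019]), array([ 9.000e-02,  3.000e-02, -5.613e+01]))
64 (array([-0.0518, -0.0808,  0.0019]), array([ 9.000e-02,  4.000e-02, -6.413e+01]))
72 (array([-0.0634, -0.0855,  0.0019]), array([ 9.000e-02,  4.000e-02, -7.213e+01]))
80 (array([-0.0756, -0.0886,  0.0019]), array([ 8.000e-02,  5.000e-02, -8.013e+01]))
```

View pics/c2.png

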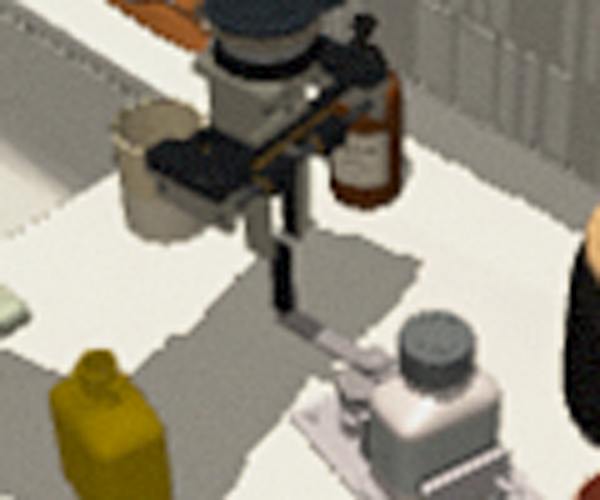

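The post stands between the fingers (crop (280,230)). I'll swing it round the arc.

Request:
servo_tool([
  {"jaw": 0.25,"tx": -0.0024,"ty": -0.0122,"tz": 0.002,"wx": 0,"wy": 0,"wz": -8},
  {"jaw": 0.25,"tx": -0.005,"ty": -0.0245,"tz": 0.002,"wx": 0,"wy": 0,"wz": -16},
  {"jaw": 0.25,"tx": -0.009,"ty": -0.036,"tz": 0.002,"wx": 0,"wy": 0,"wz": -24},
  {"jaw": 0.25,"tx": -0.015,"ty": -0.047,"tz": 0.002,"wx": 0,"wy": 0,"wz": -32},
  {"jaw": 0.25,"tx": -0.022,"ty": -0.058,"tz": 0.002,"wx": 0,"wy": 0,"wz": -40},
  {"jaw": 0.25,"tx": -0.031,"ty": -0.067,"tz": 0.002,"wx": 0,"wy": 0,"wz": -48},
])

```text
time: 2.8
eef_pos: [0.5234, 0.1543, 0.091]
tool_rot: [[-0.806, 0.592, 0.003], [0.592, 0.806, 0.001], [-0.002, 0.003, -1.0]]
wrist_force: [2.6, 3.2, 0.6]
finger_gap: 0.0233
grasp_force: 2.2
```

```bash
python3 - <<'E'
from h import *
s=get_state();print(s['eef_pos'],s['wrist_force'],s['finger_gap'])
piv=np.array([.5955,.100]);p0=s['eef_pos'];T=s['tool_rot']
print(np.hypot(*(p0[:2]-piv)),'ang',np.degrees(np.arctan2(*(p0[:2]-piv)[::-1])),'yaw',np.degrees(np.arctan2(T[1,1],T[0,1])))
for A in (150,156,162,168,172,175):
    a=np.radians(A);print(A,goal(piv[0]+.09*np.cos(a),piv[1]+.09*np.sin(a),.092,A-90))
E
```

```text
[0.52342614 0.15433591 0.09098199] [2.5928187  3.24218022 0.61451859] 0.02332931364996312
0.09026090735110044 ang 142.98765105802187 yaw 53.703118380483744
150 (array([-0.0008, -0.011 , -0.001 ]), array([ 0.16,  0.11, -6.3 ]))
156 (array([-0.0023, -0.0203, -0.0011]), array([  0.16,   0.11, -12.3 ]))
162 (array([-0.0048, -0.0294, -0.0011]), array([  0.15,   0.12, -18.3 ]))
168 (array([-0.0082, -0.0382, -0.0011]), array([  0.15,   0.13, -24.3 ]))
172 (array([-0.011 , -0.0438, -0.0011]), array([  0.14,   0.14, -28.3 ]))
175 (array([-0.0134, -0.0479, -0.0011]), array([  0.14,   0.14, -31.3 ]))
```

Request:
servo_tool([
  {"jaw": 0.25,"tx": -0.001,"ty": -0.011,"tz": -0.001,"wx": 0,"wy": 0,"wz": -6},
  {"jaw": 0.25,"tx": -0.002,"ty": -0.02,"tz": -0.001,"wx": 0,"wy": 0,"wz": -12},
  {"jaw": 0.25,"tx": -0.005,"ty": -0.029,"tz": -0.001,"wx": 0,"wy": 0,"wz": -18},
  {"jaw": 0.25,"tx": -0.008,"ty": -0.038,"tz": -0.001,"wx": 0,"wy": 0,"wz": -24},
  {"jaw": 0.25,"tx": -0.008,"ty": -0.038,"tz": -0.001,"wx": 0,"wy": 0,"wz": -24},
])

```text
time: 3.3
eef_pos: [0.5074, 0.119, 0.0917]
tool_rot: [[-0.976, 0.216, 0.003], [0.216, 0.976, 0.002], [-0.002, 0.003, -1.0]]
wrist_force: [3.3, 6.0, -2.2]
finger_gap: 0.0234
grasp_force: 3.0
```

```bash
python3 - <<'E'
from h import *
s=get_state();print(s['eef_pos'],s['wrist_force'],s['finger_gap'])
piv=np.array([.5955,.100]);p0=s['eef_pos'];T=s['tool_rot']
print(np.hypot(*(p0[:2]-piv)),'ang',np.degrees(np.arctan2(*(p0[:2]-piv)[::-1])),'yaw',np.degrees(np.arctan2(T[1,1],T[0,1])))
E
```

```text
[0.50736904 0.11899851 0.09170322] [ 3.34332887  6.02038729 -2.15857407] 0.02336556006638232
0.09015547369352085 ang 167.834834732125 yaw 77.5054778474642
```

Request:
servo_tool([
  {"jaw": 0.25,"tx": 0,"ty": -0.002,"tz": 0,"wx": 0,"wy": 0,"wz": 0},
  {"jaw": 0.25,"tx": -0.001,"ty": -0.004,"tz": 0,"wx": 0,"wy": 0,"wz": 0},
  {"jaw": 0.25,"tx": -0.001,"ty": -0.004,"tz": 0,"wx": 0,"wy": 0,"wz": 0},
])

```text
time: 3.6
eef_pos: [0.5074, 0.1179, 0.0917]
tool_rot: [[-0.975, 0.22, 0.003], [0.22, 0.975, 0.006], [-0.001, 0.007, -1.0]]
wrist_force: [1.9, 25.6, -3.1]
finger_gap: 0.0238
grasp_force: 12.4
```

The lever is against its stop: 25 N, and only 1 mm of the 4 mm moved. I'll back off and rise.

Request:
servo_tool([
  {"jaw": 0.45,"tx": 0,"ty": 0.006,"tz": 0,"wx": 0,"wy": 0,"wz": 0},
  {"jaw": 0.45,"tx": 0,"ty": 0.006,"tz": 0,"wx": 0,"wy": 0,"wz": 0},
  {"jaw": 0.45,"tx": 0,"ty": 0.006,"tz": 0,"wx": 0,"wy": 0,"wz": 0},
  {"jaw": 0.45,"tx": 0,"ty": 0.006,"tz": -0.04,"wx": 0,"wy": 0,"wz": 0},
  {"jaw": 0.45,"tx": 0,"ty": 0.006,"tz": -0.08,"wx": 0,"wy": 0,"wz": 0},
  {"jaw": 0.95,"tx": 0,"ty": 0.006,"tz": -0.12,"wx": 0,"wy": 0,"wz": 0},
  {"jaw": 0.95,"tx": 0.03,"ty": 0.04,"tz": -0.13,"wx": 0,"wy": 0,"wz": 0},
  {"jaw": 0.95,"tx": 0.06,"ty": 0.08,"tz": -0.13,"wx": 0,"wy": 0,"wz": 0},
])

```text
time: 4.4
eef_pos: [0.4662, 0.2056, 0.2232]
tool_rot: [[-0.975, 0.222, 0.004], [0.222, 0.975, 0.001], [-0.004, 0.002, -1.0]]
wrist_force: [0.8, 1.0, -0.7]
finger_gap: 0.0613
grasp_force: 0.0
```

Request:
servo_tool([
  {"jaw": 0.95,"tx": 0.03,"ty": 0.035,"tz": 0,"wx": 0,"wy": 0,"wz": 0},
  {"jaw": 0.95,"tx": 0.06,"ty": 0.07,"tz": 0,"wx": 0,"wy": 0,"wz": 0},
  {"jaw": 0.95,"tx": 0.06,"ty": 0.07,"tz": 0,"wx": 0,"wy": 0,"wz": 0},
])

```text
time: 4.7
eef_pos: [0.4201, 0.2902, 0.2211]
tool_rot: [[-0.977, 0.215, -0.0], [0.215, 0.977, 0.001], [0.0, 0.001, -1.0]]
wrist_force: [0.2, -0.9, 0.1]
finger_gap: 0.0849
grasp_force: 0.0
```

```bash
python3 - <<'E'
from h import *
p,d=look('top','t3');X=cloud('top',d);s=get_state();print(s['eef_pos'],s['wrist_force'])
m=np.zeros(d.shape,bool);m[140:205,165:265]=1
m&=(abs(X[...,2]-.156)<.005);v,u=np.nonzero(m)
(cu,cv_),r=cv2.minEnclosingCircle(np.stack([u,v],1).astype(np.float32))
print('cap top',len(u),r,ray('top',cu,cv_,.156).round(4),ray('top',u.mean(),v.mean(),.156).round(4),'z',np.median(X[m][:,2]))
g=(p.max(-1)<60)&(abs(X[...,2]-.128)<.008)&(abs(X[...,0]-.51)<.04)&(abs(X[...,1]-.12)<.04);print('grip',g.sum(),np.median(X[g],0))
ps,ds=look('scene','s3');Xs=cloud('scene',ds)
q=Xs[(abs(Xs[...,2]-.156)<.004)&(abs(Xs[...,0]-.58)<.05)&(abs(Xs[...,1]-.015)<.05)];print('scene cap',len(q),cv2.minEnclosingCircle(q[:,:2].astype(np.float32)),np.median(q,0))
a=cv2.resize(p[130:220,150:270],None,fx=5,fy=5,interpolation=cv2.INTER_CUBIC)
cv2.imwrite('pics/c3.png',a[:,:,::-1])
E
```

```text
[0.4212833  0.2883772  0.22104823] [ 0.50947713  0.48048324 -0.11034247]
cap top 256 9.462820053100586 [0.5773 0.0191 0.156 ] [0.5771 0.0193 0.156 ] z 0.15612774546792085
grip 23 [0.50744154 0.11992783 0.12866388]
scene cap 121 ((0.5751187801361084, 0.014497000724077225), 0.02777400054037571) [0.57503344 0.01380207 0.15469854]
```

View pics/c3.png

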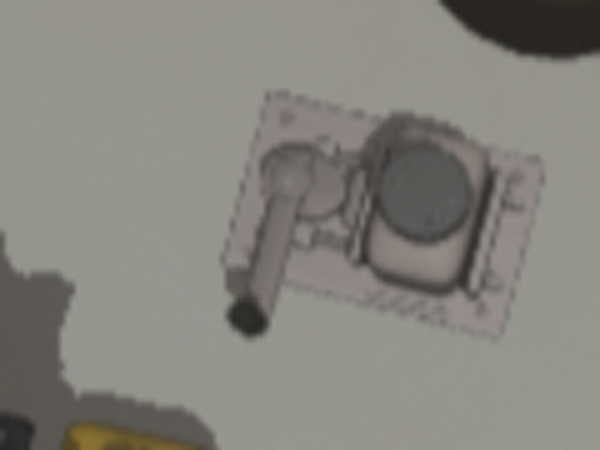

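The lever is closed and points to the robot (grip at crop (247,318)). The cap is at crop (424,192) and the bottle is pressed against the right jaw.

```bash
python3 - <<'E'
from h import *
print(goal(.5765,.0175,.20,30))
E
```

```text
(array([-0.2093, -0.2298,  0.0211]), array([-1.000e-02,  2.000e-02,  4.747e+01]))
```

Request:
servo_tool([
  {"jaw": 1,"tx": -0.03,"ty": -0.033,"tz": 0,"wx": 0,"wy": 0,"wz": 7},
  {"jaw": 1,"tx": -0.06,"ty": -0.066,"tz": 0,"wx": 0,"wy": 0,"wz": 14},
  {"jaw": 1,"tx": -0.09,"ty": -0.1,"tz": 0,"wx": 0,"wy": 0,"wz": 21},
  {"jaw": 1,"tx": -0.12,"ty": -0.132,"tz": 0,"wx": 0,"wy": 0,"wz": 28},
  {"jaw": 1,"tx": -0.15,"ty": -0.165,"tz": 0,"wx": 0,"wy": 0,"wz": 35},
  {"jaw": 1,"tx": -0.18,"ty": -0.2,"tz": 0,"wx": 0,"wy": 0,"wz": 42},
  {"jaw": 1,"tx": -0.209,"ty": -0.23,"tz": 0.01,"wx": 0,"wy": 0,"wz": 47.5},
  {"jaw": 1,"tx": -0.209,"ty": -0.23,"tz": 0.02,"wx": 0,"wy": 0,"wz": 47.5},
])

```text
time: 5.6
eef_pos: [0.5777, 0.0112, 0.2004]
tool_rot: [[-0.49, 0.872, 0.001], [0.872, 0.49, -0.001], [-0.001, 0.0, -1.0]]
wrist_force: [-1.0, 0.1, -0.3]
finger_gap: 0.0928
grasp_force: 0.0
```

Request:
servo_tool([
  {"jaw": 1,"tx": 0,"ty": 0,"tz": 0,"wx": 0,"wy": 0,"wz": 0},
  {"jaw": 1,"tx": 0,"ty": 0,"tz": 0,"wx": 0,"wy": 0,"wz": 0},
])

```text
time: 5.8
eef_pos: [0.5754, 0.0168, 0.201]
tool_rot: [[-0.498, 0.867, -0.001], [0.867, 0.498, 0.0], [0.0, -0.001, -1.0]]
wrist_force: [-0.3, -0.2, 0.1]
finger_gap: 0.0928
grasp_force: 0.0
```

```bash
python3 - <<'E'
from h import *
print(goal(.5765,.0175,.13,30),get_state()['eef_pos'],get_state()['qpos'].round(1))
E
```

```text
(array([0.    , 0.0013, 0.071 ]), array([-0.03, -0.02, -0.11])) [0.57544989 0.01682943 0.20100909] [ -3.   21.7  89.4   0.   68.9 -32.9]
```

Request:
servo_tool([
  {"jaw": 1,"tx": 0,"ty": 0.001,"tz": 0.02,"wx": 0,"wy": 0,"wz": 0},
  {"jaw": 1,"tx": 0,"ty": 0.001,"tz": 0.04,"wx": 0,"wy": 0,"wz": 0},
  {"jaw": 1,"tx": 0,"ty": 0.001,"tz": 0.06,"wx": 0,"wy": 0,"wz": 0},
  {"jaw": 1,"tx": 0,"ty": 0.001,"tz": 0.07,"wx": 0,"wy": 0,"wz": 0},
  {"jaw": 1,"tx": 0,"ty": 0.001,"tz": 0.07,"wx": 0,"wy": 0,"wz": 0},
])

```text
time: 6.3
eef_pos: [0.5762, 0.018, 0.1305]
tool_rot: [[-0.499, 0.867, -0.001], [0.867, 0.499, 0.0], [0.001, -0.001, -1.0]]
wrist_force: [0.6, 0.5, 0.2]
finger_gap: 0.0929
grasp_force: 0.0
```

Request:
servo_tool([
  {"jaw": 0.4,"tx": 0,"ty": 0,"tz": 0,"wx": 0,"wy": 0,"wz": 0},
  {"jaw": 0.4,"tx": 0,"ty": 0,"tz": 0,"wx": 0,"wy": 0,"wz": 0},
  {"jaw": 0.4,"tx": 0,"ty": 0,"tz": 0,"wx": 0,"wy": 0,"wz": 0},
  {"jaw": 0.4,"tx": 0,"ty": 0,"tz": 0,"wx": 0,"wy": 0,"wz": 0},
  {"jaw": 0.4,"tx": 0,"ty": 0,"tz": 0,"wx": 0,"wy": 0,"wz": 0},
  {"jaw": 0.4,"tx": 0,"ty": 0,"tz": 0,"wx": 0,"wy": 0,"wz": 0},
], newtons=10)

```text
time: 6.9
eef_pos: [0.5769, 0.0174, 0.1311]
tool_rot: [[-0.498, 0.867, 0.0], [0.867, 0.498, -0.0], [-0.0, 0.0, -1.0]]
wrist_force: [-0.6, -1.0, 0.4]
finger_gap: 0.0498
grasp_force: 0.0
```

Request:
servo_tool([
  {"jaw": 0.4,"tx": 0,"ty": 0,"tz": 0,"wx": 0,"wy": 0,"wz": 0},
])

```text
time: 7.0
eef_pos: [0.5768, 0.0174, 0.131]
tool_rot: [[-0.498, 0.867, -0.0], [0.867, 0.498, -0.0], [-0.0, -0.0, -1.0]]
wrist_force: [-0.4, 0.8, -0.0]
finger_gap: 0.0415
grasp_force: 0.0
```

```bash
python3 - <<'E'
from h import *
p,d=look('scene','s4');s=get_state();print(s['finger_gap'],s['grasp_force'],s['wrist_force'])
cv2.imwrite('pics/c4.png',cv2.resize(p[110:220,200:320],None,fx=5,fy=5,interpolation=cv2.INTER_CUBIC)[:,:,::-1])
E
```

```text
0.03927748609306741 0.0 [-0.51250145 -0.26983409 -0.57691587]
```

View pics/c4.png

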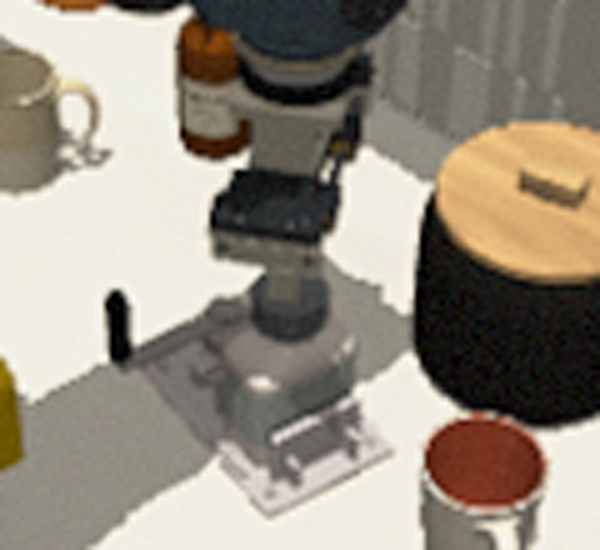

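The near finger ends around crop (290,300), over the cap rather than beside it. I'll check with depth and projections.

```bash
python3 - <<'E'
from h import *
def proj(n,P):
    c=get_calibration(n);K=np.array(c['camera_matrix']);T=np.array(c['extrinsics'])
    q=T[:3,:3].T@(np.array(P)-T[:3,3]);return (K[0,2]-K[0,0]*q[0]/q[2], K[1,2]+K[1,1]*q[1]/q[2])
for nm,P in(('tcp',(.5768,.0174,.131)),('captop',(.5765,.0175,.156)),('capbot',(.5765,.0175,.126))):
    u,v=proj('scene',P);print(nm,((u-199.6)*5,(v-109.6)*5))
X=cloud('scene',np.load('pics/s4.npz')['d']);p=np.load('pics/s4.npz')['p']
for v in range(155,180,2):
    print(v,[(X[v,u].round(3).tolist(),p[v,u].tolist()) for u in (254,258,262)])
E
```

```text
tcp (np.float64(289.96814754498064), np.float64(311.65949280157815))
captop (np.float64(290.1806917000489), np.float64(286.1639011819308))
capbot (np.float64(289.45760802464963), np.float64(316.85095328093894))
155 [([0.498, -0.036, 0.295], [40, 44, 46]), ([0.507, -0.044, 0.295], [79, 78, 79]), ([0.514, -0.054, 0.296], [46, 48, 49])]
157 [([0.498, -0.036, 0.288], [43, 44, 39]), ([0.505, -0.046, 0.289], [23, 25, 23]), ([0.51, -0.058, 0.293], [29, 33, 32])]
159 [([0.5, -0.035, 0.277], [111, 107, 92]), ([0.508, -0.043, 0.277], [97, 96, 81]), ([0.512, -0.056, 0.283], [95, 93, 80])]
161 [([0.501, -0.033, 0.267], [92, 90, 77]), ([0.512, -0.04, 0.264], [96, 94, 78]), ([0.518, -0.052, 0.268], [91, 87, 77])]
163 [([0.503, -0.032, 0.256], [100, 96, 84]), ([0.512, -0.04, 0.256], [107, 102, 90]), ([0.516, -0.053, 0.261], [95, 90, 80])]
165 [([0.541, 0.003, 0.198], [97, 93, 77]), ([0.549, -0.008, 0.201], [99, 93, 81]), ([0.516, -0.053, 0.253], [100, 98, 87])]
167 [([0.543, 0.004, 0.187], [102, 95, 83]), ([0.547, -0.01, 0.194], [95, 91, 80]), ([0.587, 0.007, 0.155], [73, 73, 72])]
169 [([0.543, 0.004, 0.178], [92, 89, 80]), ([0.55, -0.008, 0.182], [91, 88, 72]), ([0.579, -0.0, 0.155], [69, 73, 71])]
171 [([0.554, 0.014, 0.154], [69, 69, 66]), ([0.563, 0.004, 0.154], [64, 68, 67]), ([0.572, -0.007, 0.156], [69, 71, 67])]
173 [([0.548, 0.008, 0.153], [45, 46, 46]), ([0.56, 0.0, 0.15], [57, 59, 57]), ([0.57, -0.009, 0.149], [49, 51, 53])]
175 [([0.549, 0.01, 0.141], [47, 49, 48]), ([0.558, -0.002, 0.143], [59, 59, 53]), ([0.568, -0.011, 0.141], [42, 44, 42])]
177 [([0.55, 0.01, 0.13], [71, 70, 67]), ([0.555, -0.004, 0.136], [46, 46, 42]), ([0.574, -0.007, 0.125], [88, 85, 80])]
179 [([0.558, 0.017, 0.109], [134, 122, 117]), ([0.564, 0.003, 0.115], [126, 117, 110]), ([0.579, -0.002, 0.108], [136, 126, 120])]
```

```bash
python3 - <<'E'
from h import *
for t,tcp in(('s1',(.5862,.1925,.1813)),('s2',(.5873,.1914,.0936)),('s3',(.4213,.2884,.221)),('s4',(.5768,.0174,.131))):
    Z=np.load(f'pics/{t}.npz');X=cloud('scene',Z['d'])
    m=(np.hypot(X[...,0]-tcp[0],X[...,1]-tcp[1])<.075)&(X[...,2]>tcp[2]-.02)&(X[...,2]<tcp[2]+.2)
    h=np.histogram(X[m][:,2]-tcp[2],bins=np.arange(-.02,.21,.01))[0]
    print(t,h)
    for lo in(-.01,.0,.01,.02,.03,.04,.05):
        q=X[m&(abs(X[...,2]-tcp[2]-lo-.005)<.005)]
        if len(q)>1:print('  ',lo,len(q),(q[:,:2].min(0)-tcp[:2]).round(3),(q[:,:2].max(0)-tcp[:2]).round(3))
s=get_state();print(s['qpos'],s['eef_pos'],s['finger_gap'])
E
```

```text
s1 [  0   0   0   0   0   8  22  29  27  28  27  23  14   7  30  82  99  85
 168  59  41  33]
   0.03 8 [-0.031 -0.014] [0.033 0.009]
   0.04 22 [-0.043 -0.015] [0.044 0.008]
   0.05 29 [-0.044 -0.018] [0.042 0.007]
s2 [  8   9   7  11   7  15  17  23  21  30  19  18   5   3  25  86  82  78
 148  56  29  25]
   -0.01 9 [-0.009 -0.014] [ 0.003 -0.003]
   0.0 7 [-0.008 -0.01 ] [ 0.003 -0.005]
   0.01 11 [-0.008 -0.011] [0.005 0.001]
   0.02 7 [-0.009 -0.012] [ 0.003 -0.007]
   0.03 15 [-0.019 -0.013] [0.022 0.003]
   0.04 17 [-0.027 -0.015] [0.023 0.004]
   0.05 23 [-0.03  -0.014] [0.019 0.002]
s3 [  0   0   0   0   0   6  21  19  23  20  25  21   9   5  13  63  49  59
 144  52  45  40]
   0.03 6 [-0.019 -0.05 ] [0.01  0.044]
   0.04 21 [-0.021 -0.062] [0.009 0.052]
   0.05 19 [-0.022 -0.062] [0.003 0.053]
s4 [ 15  15  30  33  81   0   7  12  13   3   0   0   0   0   9  45  75  33
 107  44  36  32]
   -0.01 15 [-0.027 -0.028] [0.008 0.002]
   0.0 30 [-0.028 -0.029] [0.008 0.007]
   0.01 33 [-0.027 -0.028] [0.022 0.01 ]
   0.02 81 [-0.03 -0.03] [0.024 0.023]
   0.04 7 [-0.034 -0.027] [-0.021 -0.013]
   0.05 12 [-0.035 -0.028] [-0.023 -0.013]
[-2.89444837e+00  2.60896588e+01  9.34335952e+01 -9.29117955e-04
  6.04781312e+01 -3.27613799e+01] [0.576808   0.01739116 0.13093752] 0.03927748609306741
```

The depth data shows the real fingertips at about 37 mm above the reported TCP in all four pictures, while xy agrees. So the fingers closed in the air above the cap. I'll aim 37 mm lower from here on: open, go down, and close gently.

Request:
servo_tool([
  {"jaw": 1,"tx": 0,"ty": 0,"tz": 0,"wx": 0,"wy": 0,"wz": 0},
  {"jaw": 1,"tx": 0,"ty": 0,"tz": 0,"wx": 0,"wy": 0,"wz": 0},
  {"jaw": 1,"tx": 0,"ty": 0,"tz": 0,"wx": 0,"wy": 0,"wz": 0},
  {"jaw": 1,"tx": 0,"ty": 0,"tz": 0,"wx": 0,"wy": 0,"wz": 0},
  {"jaw": 1,"tx": 0,"ty": 0,"tz": 0,"wx": 0,"wy": 0,"wz": 0},
  {"jaw": 1,"tx": 0,"ty": 0,"tz": 0,"wx": 0,"wy": 0,"wz": 0},
  {"jaw": 1,"tx": 0,"ty": 0,"tz": 0,"wx": 0,"wy": 0,"wz": 0},
])

```text
time: 7.75
eef_pos: [0.5768, 0.0174, 0.131]
tool_rot: [[-0.498, 0.867, 0.0], [0.867, 0.498, -0.0], [-0.0, 0.0, -1.0]]
wrist_force: [-0.5, 0.2, 0.1]
finger_gap: 0.0897
grasp_force: 0.0
```

Request:
servo_tool([
  {"jaw": 1,"tx": 0,"ty": 0,"tz": 0.01,"wx": 0,"wy": 0,"wz": 0},
  {"jaw": 1,"tx": 0,"ty": 0,"tz": 0.02,"wx": 0,"wy": 0,"wz": 0},
  {"jaw": 1,"tx": 0,"ty": 0,"tz": 0.03,"wx": 0,"wy": 0,"wz": 0},
  {"jaw": 1,"tx": 0,"ty": 0,"tz": 0.037,"wx": 0,"wy": 0,"wz": 0},
  {"jaw": 1,"tx": 0,"ty": 0,"tz": 0.037,"wx": 0,"wy": 0,"wz": 0},
])

```text
time: 8.25
eef_pos: [0.5761, 0.0174, 0.0925]
tool_rot: [[-0.498, 0.867, -0.002], [0.867, 0.498, 0.0], [0.001, -0.002, -1.0]]
wrist_force: [0.0, 0.4, 0.1]
finger_gap: 0.0927
grasp_force: 0.0
```

Request:
servo_tool([
  {"jaw": 0.4,"tx": 0,"ty": 0,"tz": 0,"wx": 0,"wy": 0,"wz": 0},
  {"jaw": 0.4,"tx": 0,"ty": 0,"tz": 0,"wx": 0,"wy": 0,"wz": 0},
  {"jaw": 0.4,"tx": 0,"ty": 0,"tz": 0,"wx": 0,"wy": 0,"wz": 0},
  {"jaw": 0.4,"tx": 0,"ty": 0,"tz": 0,"wx": 0,"wy": 0,"wz": 0},
  {"jaw": 0.4,"tx": 0,"ty": 0,"tz": 0,"wx": 0,"wy": 0,"wz": 0},
  {"jaw": 0.4,"tx": 0,"ty": 0,"tz": 0,"wx": 0,"wy": 0,"wz": 0},
  {"jaw": 0.4,"tx": 0,"ty": 0,"tz": 0,"wx": 0,"wy": 0,"wz": 0},
], newtons=10)

```text
time: 8.95
eef_pos: [0.577, 0.0174, 0.0941]
tool_rot: [[-0.498, 0.867, 0.0], [0.867, 0.498, 0.0], [-0.0, 0.0, -1.0]]
wrist_force: [-0.2, -0.1, 1.2]
finger_gap: 0.0541
grasp_force: 10.0
```

Gripped at 54.1 mm, with no side force. Now a firm grip, then press.

Request:
servo_tool([
  {"jaw": 0.3,"tx": 0,"ty": 0,"tz": 0,"wx": 0,"wy": 0,"wz": 0},
  {"jaw": 0.3,"tx": 0,"ty": 0,"tz": 0,"wx": 0,"wy": 0,"wz": 0},
  {"jaw": 0.3,"tx": 0,"ty": 0,"tz": 0.002,"wx": 0,"wy": 0,"wz": 0},
  {"jaw": 0.3,"tx": 0,"ty": 0,"tz": 0.004,"wx": 0,"wy": 0,"wz": 0},
  {"jaw": 0.3,"tx": 0,"ty": 0,"tz": 0.006,"wx": 0,"wy": 0,"wz": 0},
  {"jaw": 0.3,"tx": 0,"ty": 0,"tz": 0.007,"wx": 0,"wy": 0,"wz": 0},
  {"jaw": 0.3,"tx": 0,"ty": 0,"tz": 0.007,"wx": 0,"wy": 0,"wz": 0},
], newtons=60)

```text
time: 9.65
eef_pos: [0.5771, 0.0174, 0.0879]
tool_rot: [[-0.498, 0.867, 0.001], [0.867, 0.498, -0.0], [-0.0, 0.001, -1.0]]
wrist_force: [-4.2, 1.2, 12.5]
finger_gap: 0.0538
grasp_force: 60.0
```

Request:
servo_tool([
  {"jaw": 0.3,"tx": 0,"ty": 0,"tz": 0.002,"wx": 0,"wy": 0,"wz": 0},
  {"jaw": 0.3,"tx": 0,"ty": 0,"tz": 0.003,"wx": 0,"wy": 0,"wz": 0},
  {"jaw": 0.3,"tx": 0,"ty": 0,"tz": 0.003,"wx": 0,"wy": 0,"wz": 0},
])

```text
time: 9.95
eef_pos: [0.5772, 0.0174, 0.0859]
tool_rot: [[-0.498, 0.867, 0.001], [0.867, 0.498, -0.0], [-0.001, 0.001, -1.0]]
wrist_force: [-8.1, 0.2, 22.4]
finger_gap: 0.0538
grasp_force: 60.0
```

Hard down at 22 N. Now the anticlockwise twist (negative wz).

Request:
servo_tool([
  {"jaw": 0.3,"tx": 0,"ty": 0,"tz": 0,"wx": 0,"wy": 0,"wz": -6},
  {"jaw": 0.3,"tx": 0,"ty": 0,"tz": 0,"wx": 0,"wy": 0,"wz": -12},
  {"jaw": 0.3,"tx": 0,"ty": 0,"tz": 0,"wx": 0,"wy": 0,"wz": -18},
  {"jaw": 0.3,"tx": 0,"ty": 0,"tz": 0,"wx": 0,"wy": 0,"wz": -24},
  {"jaw": 0.3,"tx": 0,"ty": 0,"tz": 0,"wx": 0,"wy": 0,"wz": -30},
  {"jaw": 0.3,"tx": 0,"ty": 0,"tz": 0,"wx": 0,"wy": 0,"wz": -36},
  {"jaw": 0.3,"tx": 0,"ty": 0,"tz": 0,"wx": 0,"wy": 0,"wz": -42},
  {"jaw": 0.3,"tx": 0,"ty": 0,"tz": 0,"wx": 0,"wy": 0,"wz": -48},
])

```text
time: 10.75
eef_pos: [0.5787, 0.0175, 0.086]
tool_rot: [[-0.979, 0.206, 0.005], [0.206, 0.979, 0.0], [-0.005, 0.001, -1.0]]
wrist_force: [-0.9, 1.0, 16.3]
finger_gap: 0.0534
grasp_force: 60.0
```

```bash
python3 - <<'E'
from h import *
s=get_state();print(s['wrist_force'],s['moment'],s['qpos'].round(1))
E
```

```text
[-0.88187294  0.99120486 16.26454602] [ 0.25763645  0.02314549 -0.08899447] [ -2.9  29.4  95.4   0.   55.  -81. ]
```

Turning freely, still pressed. I'll continue to about 94°.

Request:
servo_tool([
  {"jaw": 0.3,"tx": 0,"ty": 0,"tz": 0,"wx": 0,"wy": 0,"wz": -6},
  {"jaw": 0.3,"tx": 0,"ty": 0,"tz": 0,"wx": 0,"wy": 0,"wz": -12},
  {"jaw": 0.3,"tx": 0,"ty": 0,"tz": 0,"wx": 0,"wy": 0,"wz": -18},
  {"jaw": 0.3,"tx": 0,"ty": 0,"tz": 0,"wx": 0,"wy": 0,"wz": -24},
  {"jaw": 0.3,"tx": 0,"ty": 0,"tz": 0,"wx": 0,"wy": 0,"wz": -30},
  {"jaw": 0.3,"tx": 0,"ty": 0,"tz": 0,"wx": 0,"wy": 0,"wz": -36},
  {"jaw": 0.3,"tx": 0,"ty": 0,"tz": 0,"wx": 0,"wy": 0,"wz": -42},
  {"jaw": 0.3,"tx": 0,"ty": 0,"tz": 0,"wx": 0,"wy": 0,"wz": -46},
])

```text
time: 11.55
eef_pos: [0.5787, 0.0177, 0.0861]
tool_rot: [[-0.828, -0.56, 0.005], [-0.56, 0.828, 0.0], [-0.004, -0.002, -1.0]]
wrist_force: [1.3, 3.3, 17.1]
finger_gap: 0.0535
grasp_force: 60.0
```

```bash
python3 - <<'E'
from h import *
p,d=look('scene','s5')
s=get_state();print(s['wrist_force'],s['moment'],s['qpos'].round(1),goal(.5767,.0175,.12,124))
cv2.imwrite('pics/c5.png',cv2.resize(p[110:220,200:320],None,fx=5,fy=5,interpolation=cv2.INTER_CUBIC)[:,:,::-1])
E
```

```text
[ 0.54258475  2.57695787 16.1152007 ] [ 0.58520113  0.09098068 -0.03179447] [  -2.9   29.4   95.4    0.    55.  -127.2] (array([ 0.0016,  0.0009, -0.034 ]), array([-0.13,  0.24,  0.29]))
```

View pics/c5.png

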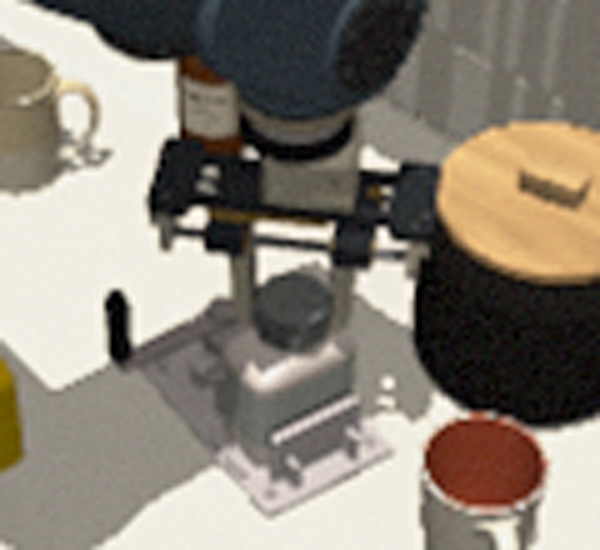

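Both fingers hold the cap (crop (295,310)) after the turn, and the bottle and lever are unchanged. Lifting slowly.

Request:
servo_tool([
  {"jaw": 0.3,"tx": 0,"ty": 0,"tz": -0.004,"wx": 0,"wy": 0,"wz": 0},
  {"jaw": 0.3,"tx": 0,"ty": 0,"tz": -0.008,"wx": 0,"wy": 0,"wz": 0},
  {"jaw": 0.3,"tx": 0,"ty": 0,"tz": -0.012,"wx": 0,"wy": 0,"wz": 0},
  {"jaw": 0.3,"tx": 0,"ty": 0,"tz": -0.015,"wx": 0,"wy": 0,"wz": 0},
  {"jaw": 0.3,"tx": 0,"ty": 0,"tz": -0.015,"wx": 0,"wy": 0,"wz": 0},
])

```text
time: 12.1
eef_pos: [0.5764, 0.0173, 0.0988]
tool_rot: [[-0.83, -0.557, -0.001], [-0.557, 0.83, -0.0], [0.001, 0.0, -1.0]]
wrist_force: [-0.1, 1.1, -0.5]
finger_gap: 0.0535
grasp_force: 60.0
```

The cap comes away without resistance. Lifting the rest, about 93 mm.

Request:
servo_tool([
  {"jaw": 0.3,"tx": 0,"ty": 0,"tz": -0.01,"wx": 0,"wy": 0,"wz": 0},
  {"jaw": 0.3,"tx": 0,"ty": 0,"tz": -0.025,"wx": 0,"wy": 0,"wz": 0},
  {"jaw": 0.3,"tx": 0,"ty": 0,"tz": -0.04,"wx": 0,"wy": 0,"wz": 0},
  {"jaw": 0.3,"tx": 0,"ty": 0,"tz": -0.055,"wx": 0,"wy": 0,"wz": 0},
  {"jaw": 0.3,"tx": 0,"ty": 0,"tz": -0.07,"wx": 0,"wy": 0,"wz": 0},
  {"jaw": 0.3,"tx": 0,"ty": 0,"tz": -0.085,"wx": 0,"wy": 0,"wz": 0},
  {"jaw": 0.3,"tx": 0,"ty": 0,"tz": -0.093,"wx": 0,"wy": 0,"wz": 0},
  {"jaw": 0.3,"tx": 0,"ty": 0,"tz": -0.093,"wx": 0,"wy": 0,"wz": 0},
])

```text
time: 12.9
eef_pos: [0.5772, 0.0174, 0.193]
tool_rot: [[-0.83, -0.557, 0.002], [-0.557, 0.83, -0.0], [-0.001, -0.001, -1.0]]
wrist_force: [-0.1, -0.2, -0.0]
finger_gap: 0.0535
grasp_force: 60.0
```

Request:
servo_tool([
  {"jaw": 0.3,"tx": 0,"ty": 0,"tz": 0,"wx": 0,"wy": 0,"wz": 0},
  {"jaw": 0.3,"tx": 0,"ty": 0,"tz": 0,"wx": 0,"wy": 0,"wz": 0},
  {"jaw": 0.3,"tx": 0,"ty": 0,"tz": 0,"wx": 0,"wy": 0,"wz": 0},
])

```text
time: 13.2
eef_pos: [0.5765, 0.0174, 0.1913]
tool_rot: [[-0.83, -0.557, -0.001], [-0.557, 0.83, 0.0], [0.001, 0.001, -1.0]]
wrist_force: [0.7, 0.4, -0.9]
finger_gap: 0.0536
grasp_force: 60.0
```

```bash
python3 - <<'E'
from h import *
p,d=look('scene','s6')
X=cloud('scene',d);m=np.hypot(X[...,0]-.577,X[...,1]-.0175)<.016
print(np.histogram(X[m][:,2],bins=np.arange(.1,.3,.01)))
cv2.imwrite('pics/c6.png',cv2.resize(p[90:220,190:320],None,fx=4.5,fy=4.5,interpolation=cv2.INTER_CUBIC)[:,:,::-1])
E
```

```text
(array([ 0,  2,  8, 24, 23,  0,  0,  0,  0,  0,  0,  0,  0,  0,  8, 42,  0,
        0,  0]), array([0.1 , 0.11, 0.12, 0.13, 0.14, 0.15, 0.16, 0.17, 0.18, 0.19, 0.2 ,
       0.21, 0.22, 0.23, 0.24, 0.25, 0.26, 0.27, 0.28, 0.29]))
```

View pics/c6.png

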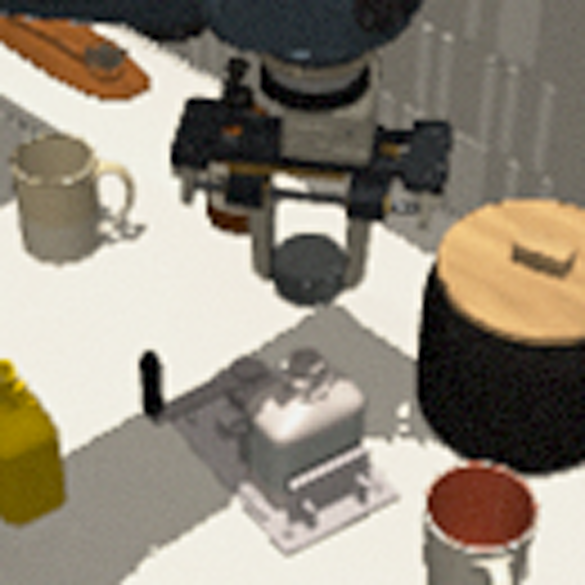

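The cap is held level at crop (308,268), with its lower rim about 80 mm above the open neck at crop (303,368). The bottle is upright and the lever is closed.

```bash
python3 -c "
from bench import *
print(hand_in())"
```

```text
the job is handed in; nothing more can be done
None
```

The job is handed in: clamp lever closed, cap pressed, twisted about 94° anticlockwise and lifted off, now held level about 8 cm above the mouth of the upright bottle; `hand_in()` gave no verdict.

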